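# Open the sugar crock, then hold the sugar box's drop-shut lid open for topping up

## Task

I want to top up the wooden sugar box with cubes from the white crock. Take the loose lid off the crock and set it down, knob up, on the dark drying mat without dropping it; then lift the box's hinged lid to about 50 degrees from closed and keep holding it there, because it falls shut when let go. Finish while still holding it, with the box and the crock standing where they are and the other things left alone.

Things in the scene. Friction and masses are not known exactly. Their poses are not given: they have to be found in the camera images.
- sugar_box: Small wooden box, loose, 0.9 kg: walls 80 x 100 mm, 62 mm high, a few sugar cubes inside. Origin: centre of the underside; x to the hinge side (its back, which faces right; its front faces the range), y along the hinge, z up. Its hinged lid is a board 86 x 102 x 8 mm: closed, its top is 71 mm above the underside, its front edge at x = -45 mm, its back edge at +40 mm.
- sugar_box_lid (a joint): Angle of the box's hinged lid: 0 closed, growing as it opens upward and back; 0.873 is 50 degrees. A stop ends it at 1.309 (75 degrees), so it drops shut from every angle when let go. The lid weighs about 0.16 kg; the hinge turns freely.
- box_knob (a point): Brass-coloured round knob on the box's lid, near its front edge: a post 17 mm in diameter, 15 mm high, on the lid's top. This point is on the post's axis, 9 mm above the lid's top and 6 mm below the knob's top; its axes turn with the lid (z along the post, away from the lid; y along the hinge).
- box_hinge (a point): Middle of the hinge line of the box's lid: in the box's frame at x = +43, y = 0, z = 65 mm. The line runs along y. The knob point lies 71 mm from it, when closed 70 mm toward -x of the box and 15 mm higher. This frame turns with the lid too.
- crock: White round stoneware crock with a blue band, full of sugar cubes, loose, 0.9 kg: 96 mm in diameter, 92 mm high, mouth 84 mm wide. Origin: centre of the underside, z up.
- crock_lid: Loose wooden lid of the crock, 0.12 kg: disc 96 mm in diameter, 9 mm thick; under it a plug 72 mm wide, 8 mm deep, that sits in the mouth with about 6 mm play all round; on it a round knob 23 mm in diameter (21 at its foot), 26 mm high. Origin: centre of the plug's underside; z up: disc 8 to 17 mm, knob 17 to 43 mm. On the crock the origin is 84 mm above the crock's underside.
- drying_mat: Dark grey drying mat, flat and fixed on the worktop to the right: 385 (x) by 430 (y) mm, 6 mm thick. Origin: centre of its underside, z up. Its far left quarter (toward +x and +y of its centre, next to the box and crock) is empty; a bowl, a glass and a grey mug stand on the other parts.
- white_mug: White mug, 86 mm high, 83 mm across, loose, at the back of the worktop; leave it alone. Origin: centre of the underside.
- jar: Glass jar with a red cap, 65 mm across and 100 mm high, loose, at the back; leave it alone. Origin: centre of the underside.
- teaspoon: Teaspoon, 130 mm long, 11 mm high, loose, lying on the worktop behind the box and the crock; leave it alone. Origin: its middle, on the worktop.
There are look-alikes about, which are no part of the job. Of the things shaped like the crock_lid, the wooden one is meant. Leave any orange look-alike of the sugar_box alone.

How it is judged:
By the outcome, as a careful person would: the job done as asked, in the order asked, and still so for the second after the job is handed in, while the arm keeps its last pose, push and grip.
It also fails if it takes over 58 s, if anything falls off the work surface, if the arm or the gripper's body presses on something with over 40 N, if the wrist force passes 120 N, or if a joint passes its speed limit or range.

## Robot

A 7-joint arm with a two-finger parallel gripper is mounted at the origin on a cart in front of the work surface, level with it; the furniture and walls round the work are solid. World frame = base frame: x ahead of the robot, y to its left, z up, the work surface at z = 0. Lengths are in m, angles in rad, forces in N, time in s.
With the tool pointing down it reaches from about 0.4 to 0.875 m from the base axis. Payload 4.4 kg.
Tool frame: the origin (TCP) lies at the very end of the fingers, on their centre line; the grasp point (between the pads) lies manip.grip_point_offset behind it (manip.grip_point_offset is the distance from the TCP to the grasp point, in m); z points along the fingers, y is the line along which they close (so a half turn about z gives the same grasp; the last joint's range is limited). The gripper opens to 85 mm and grips with 20 to 120 N. Pads are 22 mm wide; open, the fingers measure 114 mm over their backs; the gripper's body (76 mm by 85 mm) begins 54 mm behind the grasp point. The pads swing forward as they close: fully open they stand 13 mm farther back than shut.
Start: joints at [-1.391, 0.628, 0.038, 1.517, -0.027, 0.996, -0.02], TCP at [0.158, 0.63, 0.231] pointing down, gripper open.
Joint ranges: [-3.06, 3.06], [-0.37, 2.12], [-1.25, 1.32], [0.18, 2.47], [-1.1, 4.24], [0.23, 1.98], [-2.94, 2.94]. Speed limits (rad/s): [2.57, 2.57, 3.14, 3.14, 3.14, 3.14, 3.14].

## Interface

Orientations are given as [roll, pitch, yaw] about the fixed x, y, z axes, in that order (R = Rz(yaw) Ry(pitch) Rx(roll)).
In Python, from rig import manip gives the robot as it stands.
- The arm moves only by the shell command python3 -m creep 'ROWS'. ROWS is a JSON object whose one key "plan" holds a list that holds one entry, the list of rows, each a list of 5 numbers: the shift along the tool's x, y, z in cm, then the turn about the tool's z in degrees, then the opening, from 0 (shut) to 1 (fully open). In form: {"plan": [[[x, y, z, yaw, claw], ...]]}. A call has 1 to 8 rows; each row is the pose to reach, as a shift and turn from the pose commanded when the call began, along the tool's axes at that moment; what a row does not reach only later rows make up. A row lasts 1/8 s, in which the tool goes at most 62.5 mm and 10.7 degrees, less where a joint would pass 70% of its speed; a pose out of reach is approached as far as the arm can. A call with a gripper value outside its range is refused whole. The fingers move at their own pace and stop on an object; the grip force is fixed at half the most. Time passes only in rows, so rows that repeat a pose let the fingers close. It gives the time, the measured TCP pose, the force, the opening and the grip force at its end, in the units of the state.
- manip.get_obs(): the state, without advancing time (a new reading comes with each control period).
- manip.grab_frame(name): name is "side" or "top"; returns a dict with "image" (420x560x3 uint8, red, green, blue), "camera_matrix" (3x3 intrinsics, pixels), "k1" (the pictures are not rectified: a ray, as slopes to the right and down, at radius r is drawn at 1 + k1 r^2 times it, then the intrinsics apply), "origin" and "orientation" of the camera in the world. Camera axes: x right, y down, z forward; pixel columns grow to the right and rows downward; lengths in m; the calibration is good to about 2 mm. A picture is of the moment at which its call begins. There is no depth.
- manip.job_done(): hands the job in; it is judged then, once.
Trained networks look in the newest picture that a camera, given by its name, has taken for a name from the list of things; names that differ only in an ending like _2 or _b are one class to them, and where a whole thing is asked for, a point or a joint stands for the part that bears it (a point fixed in the world has none). Each returns a list of dicts, best first, with "confidence" (0 to 1); they miss things now and then, are a little off and sometimes report something else, mostly with a low value. They report only what shows in the picture. A call takes as long as a camera call. They do not tell look-alikes from the thing itself.
- manip.cut_out(camera, query): "mask" (420x560 bool, what is visible of it).
- manip.mark_of(camera, query): "point" ([x, y, z] in m, in the coordinates of the camera as it stood for that picture, good to about 4 mm: a listed point, or the origin of a listed thing).
The state is a dict: "t": time; "joint_pos": joint angles; "joint_vel": joint speeds; "joint_torque": joint torques, N m; "tool_pos": TCP position; "orientation": TCP orientation; "ft_force": force on the tool from outside, world axes, zero at the start; "wrist_torque": the same for the moment, N m; "grip_width": opening from 0.0 (shut) to 1.0 (fully open); "gripper_force": force on a finger pad.
Only numpy, scipy, OpenCV 4.12 (cv2) and the standard library are available. Lean on these libraries where they do the work, as an engineer would, in place of code of your own. Each camera call takes 0.05 s, during which the arm holds its last target. There are 200 camera calls.

## Working session

There is one attempt and no reset: what is moved stays moved. The work goes in short steps, Python scripts to look and compute and a shell command to move; the robot and the scene stay as the last step left them, time stands still between calls to the robot, and variables do not carry over. Pictures are saved under pics/ and viewed, at most 10 in all, crops included, and the job is handed in when it is done.

```bash
mkdir -p pics; ls; cat > h.py <<'E'
import numpy as np, cv2
from rig import manip
from scipy.spatial.transform import Rotation as R
def cam(f):
    o=np.array(f["orientation"],float)
    M=o if o.shape==(3,3) else R.from_euler('xyz',o).as_matrix()
    return np.array(f["origin"]),M
def proj(f,P):
    o,M=cam(f); p=(np.atleast_2d(P)-o)@M; s=p[:,:2]/p[:,2:]
    s=s*(1+f["k1"]*(s**2).sum(1,keepdims=True)); K=np.array(f["camera_matrix"])
    return s@K[:2,:2].T+K[:2,2]
def find(f,name,q):
    o,M=cam(f)
    return [(round(d["confidence"],2),np.round(o+M@np.array(d["point"]),3).tolist(),np.round(proj(f,o+M@np.array(d["point"]))[0]).astype(int).tolist()) for d in manip.mark_of(name,q)]
E
python3 - <<'E'
from h import *
print(manip.get_obs(), manip.grip_point_offset)
for n in ("side","top"):
    f=manip.grab_frame(n); cv2.imwrite(f"pics/{n}0.png",f["image"][:,:,::-1]); print(n,f["origin"],f["orientation"],f["k1"])
    for q in ("sugar_box","box_knob","box_hinge","crock","crock_lid","drying_mat","white_mug","jar","teaspoon"): print(q,find(f,n,q))
E
```

```text
pics
{'t': 0.0, 'joint_pos': array([-1.39079002,  0.62932619,  0.0384204 ,  1.51838278, -0.02703516,
        0.99628594, -0.02000965]), 'joint_vel': array([ 8.27435116e-05, -2.55865233e-03, -2.84349767e-04, -6.83132858e-04,
        1.84262848e-03, -1.11867965e-05,  2.48240547e-05]), 'joint_torque': array([-1.59402844e-04, -5.63401330e+01,  1.22625522e+00, -1.93434638e+01,
        1.09899830e-02,  1.08120116e-02, -3.22225937e-06]), 'tool_pos': array([0.15796711, 0.6298657 , 0.23039688]), 'orientation': array([-3.13970711e+00, -1.80081400e-05,  2.89577464e+00]), 'ft_force': array([-0.73235723,  0.53036282, -0.28256916]), 'wrist_torque': array([ 0.01182958,  0.01745867, -0.05241742]), 'gripper_force': 0.0, 'grip_width': 0.9990668078153871} 0.0187
side [-0.75320996 -0.49029423  0.68624533] [-1.99265256  0.02413518 -1.29600189] 0.008109658986407836
sugar_box [(0.6, [0.459, -0.002, -0.006], [240, 248])]
box_knob [(0.68, [0.445, 0.026, 0.079], [226, 221])]
box_hinge [(0.82, [0.475, -0.04, 0.062], [254, 225])]
crock [(0.76, [0.53, -0.188, -0.001], [313, 242])]
crock_lid [(0.95, [0.475, 0.139
[... 392 characters left out ...]
245]), (0.59, [0.464, 0.301, 0.002], [131, 240])]
box_knob [(0.88, [0.439, 0.281, 0.084], [129, 245]), (0.87, [0.449, 0.026, 0.074], [224, 244]), (0.22, [0.532, -0.179, -0.003], [298, 220])]
box_hinge [(0.91, [0.493, 0.328, 0.065], [116, 226]), (0.74, [0.474, -0.04, 0.065], [249, 236]), (0.25, [0.679, -0.357, -0.003], [359, 172])]
crock [(0.61, [0.529, -0.179, -0.0], [298, 221]), (0.49, [0.457, -0.002, -0.002], [236, 244])]
crock_lid [(0.82, [0.477, 0.142, -0.007], [187, 237]), (0.62, [0.526, -0.185, 0.079], [302, 217])]
drying_mat []
white_mug [(0.66, [0.678, -0.361, -0.005], [360, 173])]
jar [(0.97, [0.651, -0.428, -0.001], [384, 181])]
teaspoon [(0.68, [0.666, -0.121, 0.001], [279, 174])]
```

View pics/side0.png

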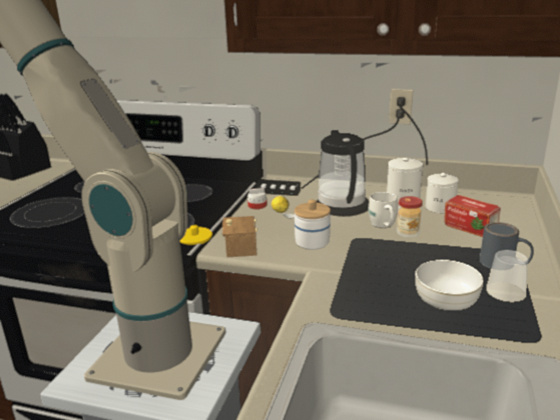

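View pics/top0.png

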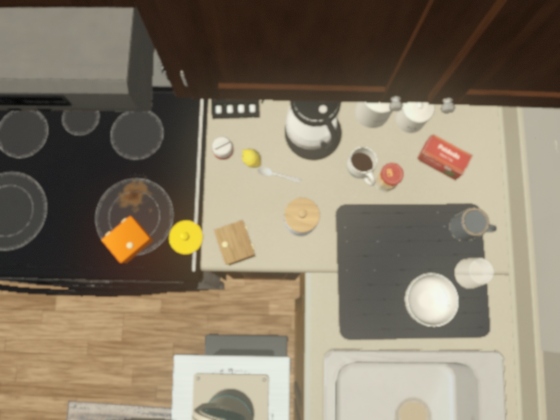

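The side view shows a wooden box at (240,240), a white crock with a wooden lid at (312,212), and a yellow lid on the cooktop at (195,236). The mat is on the right, with the bowl, glass and grey mug on it.
The top view shows the wooden box at (235,243), an orange box on the cooktop at (127,240), the yellow lid at (187,237), the wooden lid on the crock at (302,215), and the mat spanning about (338,205) to (490,338).

Candidates for crock_lid (top pixels): yellow (187,237), wooden (302,215). I choose the wooden one. Candidates for sugar_box: orange (127,240), wooden (235,243). I choose the wooden one.

Next I refine the box and crock poses, locate the mat and check one close crop.

```bash
cat > fit.py <<'E'
from h import *
from scipy.optimize import minimize
fr={n:manip.grab_frame(n) for n in ("side","top")}
def back(f,uv,z):
    o,M=cam(f); K=np.array(f["camera_matrix"]); k=f["k1"]
    s=cv2.undistortPoints(np.array([[uv]],float),K,np.array([k,0,0,0.]))[0,0]
    d=M@np.array([*s,1]); return o+d*(z-o[2])/d[2]
def mask(n,q,near):
    near=np.array(near); best=None
    for d in manip.cut_out(n,q):
        m=np.array(d["mask"]); c=np.argwhere(m).mean(0)[::-1]
        if np.hypot(*(c-near))<20: return m
S=4
def hullmask(f,P):
    m=np.zeros((420*S,560*S),np.uint8); h=cv2.convexHull(((proj(f,P)+.5)*S).astype(np.float32)); cv2.fillConvexPoly(m,h.astype(np.int32),1)
    return cv2.resize(m*255,(560,420),interpolation=cv2.INTER_AREA)/255.
def fit(model,masks,x0,steps):
    def cost(x):
        return sum(np.abs(hullmask(fr[n],model(x))-m).sum()/m.sum() for n,m in masks.items())
    sim=np.vstack([x0]+[np.array(x0)+np.eye(len(x0))[i]*steps[i] for i in range(len(x0))])
    r=minimize(cost,x0,method='Nelder-Mead',options=dict(initial_simplex=sim,xatol=1e-4,fatol=1e-4)); return r.x,r.fun
def boxm(x):
    P=[(a,b,0) for a in(-.04,.04) for b in(-.05,.05)]+[(a,b,z) for a in(-.045,.04) for b in(-.051,.051) for z in (.063,.071)]
    t=np.linspace(0,2*np.pi,12)
    return R.from_euler('z',x[2]).apply(P)+[x[0],x[1],0]
t=np.linspace(0,2*np.pi,40)
def disc(x,z0=.092,z1=.101):
    c=np.c_[x[0]+.048*np.cos(t),x[1]+.048*np.sin(t)]; k=np.c_[x[0]+.0115*np.cos(t),x[1]+.0115*np.sin(t)]
    return c
E
python3 - <<'E'
from fit import *
ms={n:mask(n,"sugar_box",p) for n,p in (("side",(240,236)),("top",(235,243)))}
for sel in (["side"],["top"],["side","top"]):
    if all(ms[s] is not None for s in sel): print("box",sel,fit(boxm,{s:ms[s] for s in sel},[.458,-.003,-1.17],[.005,.005,.05]))
m=mask("top","crock_lid",(302,215))
if m is not None: print("lid", fit(lambda x:np.vstack([np.c_[disc(x),0*t+z] for z in(.092,.101)]),{"top":m},[.526,-.186],[.005,.005]))
for uv in ((338,206),(486,204),(342,338),(488,338)): print("mat",back(fr["top"],uv,.006).round(3))
f=fr["top"]; im=f["image"][160:300,180:420,::-1].copy(); im=cv2.resize(im,None,fx=3.3,fy=3.3)
x=[.458,-.003,-1.17]
cv2.imwrite("pics/crop1.png",im)
K=f["camera_matrix"]; print(K[0])
E
```

```text
box ['side'] (array([ 0.45365821, -0.00798773, -1.17526858]), np.float64(0.07465955355889373))
box ['top'] (array([ 0.45732092, -0.00334588, -1.2129222 ]), np.float64(0.05269322624317376))
box ['side', 'top'] (array([ 0.45706876, -0.00508336, -1.18967455]), np.float64(0.1560557811106221))
lid (array([ 0.52878575, -0.18292469]), np.float64(0.03345346043555762))
mat [ 0.574 -0.293  0.006]
mat [ 0.588 -0.729  0.006]
mat [ 0.201 -0.302  0.006]
mat [ 0.205 -0.713  0.006]
[507.42536116   0.         277.05107771]
```

View pics/crop1.png

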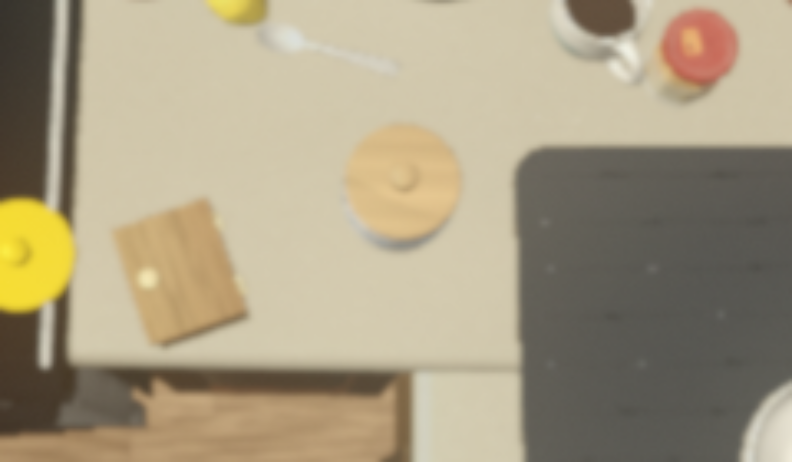

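The crop confirms it: the wooden lid with a round knob sits on the white crock at crop pixel (404,180). The wooden box is at (180,272) with its knob at (147,278) on the front left, and the empty far-left quarter of the mat starts at (520,150). I'll move toward the crock, turning the fingers' closing line along the box's hinge on the way.

```bash
python3 -m creep '{"plan": [[[-4.8,-3.7,0,7,1],[-9.6,-7.3,0,14,1],[-14.3,-11,0,21,1],[-19.1,-14.6,0,28,1],[-23.9,-18.3,0,35,1],[-28.6,-22,0,42,1],[-33.4,-25.6,0,48,1],[-33.4,-25.6,0,54,1]]]}'
cat > go.py <<'E'
import sys
from h import *
# usage: go.py x y z : shift in tool axes (cm) from measured pose, and joint info
o=manip.get_obs(); M=R.from_euler('xyz',o["orientation"]).as_matrix()
d=np.array([float(a) for a in sys.argv[1:4]])-o["tool_pos"]
print("t",round(o["t"],2),"pos",o["tool_pos"].round(4),"ydir",np.degrees(np.arctan2(M[1,1],M[0,1])).round(1),"shift cm",(M.T@d*100).round(2),"F",o["ft_force"].round(1),"T",o["wrist_torque"].round(2),"grip",round(o["grip_width"],3),o["gripper_force"])
E
python3 go.py 0.527 -0.185 0.23
```

```text
t: 2.25
tool_pos: [0.4237, 0.2956, 0.2319]
orientation: [3.14, 0.002, 1.94]
ft_force: [-0.6, 0.8, 0.3]
grip_width: 0.998
gripper_force: 0.0
t 2.25 pos [0.4237 0.2956 0.2319] ydir 21.1 shift cm [-48.54  -7.7    0.3 ] F [-0.6  0.8  0.3] T [ 0.05  0.02 -0.03] grip 0.998 0.0
```

```bash
python3 -m creep '{"plan": [[[-6.2,-1,0,0,1],[-12.3,-2,0,0,1],[-18.4,-2.9,0,0,1],[-24.5,-3.9,0,0,1],[-30.6,-4.9,0,0,1],[-36.7,-5.8,0,0,1],[-42.8,-6.8,0,0,1],[-48.5,-7.7,2,0,1]]]}'; python3 -m creep '{"plan": [[[0,0,0,0,1],[0,0,0,0,1]]]}'; python3 go.py 0.527 -0.185 0.16
python3 - <<'E'
from h import *
for n in ("side","top"):
    f=manip.grab_frame(n); cv2.imwrite(f"pics/{n}1.png",f["image"][:,:,::-1])
    print(find(f,n,"crock_lid"),find(f,n,"crock"))
E
```

```text
t: 3.25
tool_pos: [0.5311, -0.1804, 0.2126]
orientation: [3.138, 0.003, 1.953]
ft_force: [1.0, 1.0, 0.6]
grip_width: 1.001
gripper_force: 0.0
t: 3.5
tool_pos: [0.5292, -0.1773, 0.211]
orientation: [-3.141, -0.001, 1.953]
ft_force: [-0.5, 0.9, -0.5]
grip_width: 1.001
gripper_force: 0.0
t 3.5 pos [ 0.5292 -0.1773  0.211 ] ydir 21.9 shift cm [-0.64 -0.49  5.1 ] F [-0.5  0.9 -0.5] T [ 0.05  0.02 -0.02] grip 1.001 0.0
[(0.64, [0.476, 0.138, -0.002], [196, 239]), (0.45, [0.678, -0.368, 0.002], [385, 224])] [(0.63, [0.528, -0.183, -0.001], [311, 242])]
[(0.68, [0.478, 0.137, -0.006], [188, 237]), (0.61, [0.53, -0.183, 0.08], [302, 215])] [(0.55, [0.53, -0.181, -0.004], [299, 221])]
```

```bash
python3 -m creep '{"plan": [[[-0.6,-0.4,3,0,1],[-0.6,-0.4,6,0,1],[-0.6,-0.4,8,0,1],[-0.6,-0.4,9.5,0,1],[-0.6,-0.4,10.5,0,1],[-0.6,-0.4,10.5,0,1]]]}'; python3 go.py 0.528 -0.184 0.105; python3 -m creep '{"plan": [[[0,0,0,0,0.6],[0,0,0,0,0.35],[0,0,0,0,0.1],[0,0,0,0,0],[0,0,0,0,0],[0,0,0,0,0],[0,0,0,0,0],[0,0,0,0,0]]]}';python3 go.py 0.528 -0.184 0.105
```

```text
t: 4.55
tool_pos: [0.5278, -0.1847, 0.106]
orientation: [-3.141, -0.001, 1.954]
ft_force: [-0.3, 0.3, 1.0]
grip_width: 0.996
gripper_force: 0.0
t 4.55 pos [ 0.5278 -0.1847  0.106 ] ydir 21.9 shift cm [0.05 0.05 0.1 ] F [-0.3  0.3  1. ] T [-0.02  0.03  0.  ] grip 0.996 0.0
t: 5.55
tool_pos: [0.5284, -0.1849, 0.1069]
orientation: [3.141, 0.0, 1.953]
ft_force: [-0.4, -0.2, 6.2]
grip_width: 0.239
gripper_force: 58.8
t 5.55 pos [ 0.5284 -0.1849  0.1069] ydir 21.9 shift cm [ 0.1  -0.    0.19] F [-0.4 -0.2  6.2] T [0.13 0.1  0.03] grip 0.239 58.77208052552305
```

```bash
python3 -m creep '{"plan": [[[0,0,-0.5,0,0],[0,0,-1.2,0,0],[0,0,-2.5,0,0],[0,0,-4,0,0],[0,0,-6,0,0],[0,0,-8,0,0],[0,0,-10,0,0],[0,0,-10,0,0]]]}'; python3 go.py 0.49 -0.40 0.20
python3 - <<'E'
from h import *
for n in ("side","top"):
    f=manip.grab_frame(n); cv2.imwrite(f"pics/{n}2.png",f["image"][:,:,::-1])
    print(find(f,n,"crock_lid"),find(f,n,"crock"))
E
```

```text
t: 6.55
tool_pos: [0.5291, -0.1853, 0.2084]
orientation: [3.138, 0.003, 1.953]
ft_force: [0.1, -0.5, -1.4]
grip_width: 0.234
gripper_force: 58.8
t 6.55 pos [ 0.5291 -0.1853  0.2084] ydir 21.9 shift cm [-18.45 -11.64   0.85] F [ 0.1 -0.5 -1.4] T [-0.03 -0.    0.01] grip 0.234 58.75640704822217
[(0.88, [0.525, -0.186, 0.18], [311, 181]), (0.59, [0.476, 0.137, -0.004], [196, 239])] [(0.89, [0.529, -0.184, 0.002], [312, 241])]
[(0.57, [0.478, 0.143, -0.007], [186, 237])] [(0.49, [0.531, -0.18, -0.001], [299, 220])]
```

View pics/side2.png

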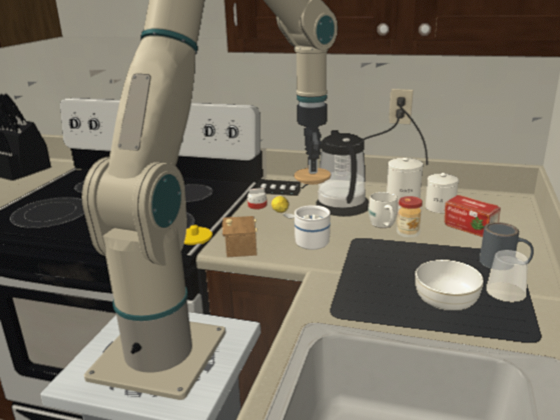

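The wooden lid hangs level from the gripper at (313,176), and the crock stands open at (312,235). Now I carry the lid over to the mat.

```bash
python3 -m creep '{"plan": [[[-3,-2,0,0,0],[-7,-4.4,0,0,0],[-11,-7,0,0,0],[-15,-9.5,0,0,0],[-17.5,-11,0,0,0],[-18.4,-11.6,0,0,0],[-18.4,-11.6,0,0,0]]]}'; python3 -m creep '{"plan": [[[0,0,3,0,0],[0,0,6,0,0],[0,0,9,0,0],[0,0,12,0,0],[0,0,14.5,0,0],[0,0,16,0,0],[0,0,16.5,0,0],[0,0,16.5,0,0]]]}';  python3 go.py 0.49 -0.40 0.03
python3 - <<'E'
from h import *
for n in ("side","top"):
    f=manip.grab_frame(n)
    print(find(f,n,"crock_lid"))
E
```

```text
t: 7.72
tool_pos: [0.4887, -0.3984, 0.2057]
orientation: [-3.141, -0.001, 1.953]
ft_force: [0.8, 0.2, -1.3]
grip_width: 0.238
gripper_force: 58.8
t: 8.72
tool_pos: [0.4894, -0.3986, 0.0416]
orientation: [3.141, 0.0, 1.954]
ft_force: [0.3, -0.3, -1.4]
grip_width: 0.234
gripper_force: 58.8
t 8.72 pos [ 0.4894 -0.3986  0.0416] ydir 21.9 shift cm [-0.15  0.    1.16] F [ 0.3 -0.3 -1.4] T [ 0.03 -0.04  0.04] grip 0.234 58.78572233898922
[(0.93, [0.476, 0.136, -0.004], [196, 239]), (0.55, [0.483, -0.399, 0.017], [389, 253])]
[(0.62, [0.477, 0.14, -0.006], [187, 237])]
```

Now a slow descent until the force reading shows contact.

```bash
python3 -m creep '{"plan": [[[0,0,0.3,0,0],[0,0,0.6,0,0],[0,0,0.8,0,0],[0,0,0.8,0,0]]]}';python3 -m creep '{"plan": [[[0,0,0.15,0,0],[0,0,0.15,0,0]]]}';python3 -m creep '{"plan": [[[0,0,0.15,0,0],[0,0,0.15,0,0]]]}';python3 -m creep '{"plan": [[[0,0,0.15,0,0],[0,0,0.15,0,0]]]}'
```

```text
t: 9.43
tool_pos: [0.4888, -0.3987, 0.033]
orientation: [-3.141, -0.0, 1.953]
ft_force: [-0.5, -0.2, -0.0]
grip_width: 0.227
gripper_force: 58.8
t: 9.68
tool_pos: [0.4889, -0.3988, 0.0317]
orientation: [-3.141, -0.0, 1.953]
ft_force: [-0.3, 1.4, -1.2]
grip_width: 0.236
gripper_force: 58.8
t: 9.93
tool_pos: [0.4889, -0.3988, 0.0302]
orientation: [-3.142, -0.0, 1.953]
ft_force: [-0.1, 0.4, -1.0]
grip_width: 0.235
gripper_force: 58.8
t: 10.18
tool_pos: [0.489, -0.399, 0.0292]
orientation: [3.141, 0.0, 1.953]
ft_force: [-1.1, 0.2, 4.1]
grip_width: 0.232
gripper_force: 59.2
```

The lid is on the mat, so I release and rise.

```bash
python3 -m creep '{"plan": [[[0,0,0,0,0.3],[0,0,0,0,0.4],[0,0,0,0,0.6],[0,0,0,0,1],[0,0,0,0,1],[0,0,0,0,1],[0,0,-2,0,1],[0,0,-4,0,1]]]}'; python3 -m creep '{"plan": [[[0,0,-4,0,1],[0,0,-8,0,1],[0,0,-12,0,1],[0,0,-13,0,1]]]}'; python3 go.py 0.447 0.023 0.17
python3 - <<'E'
from h import *
for n in ("side","top"):
    f=manip.grab_frame(n); cv2.imwrite(f"pics/{n}3.png",f["image"][:,:,::-1])
    for q in ("crock_lid","box_knob","box_hinge","sugar_box"):print(q,find(f,n,q))
E
```

```text
t: 11.18
tool_pos: [0.4892, -0.3992, 0.0705]
orientation: [3.141, 0.001, 1.953]
ft_force: [0.3, -0.6, 0.1]
grip_width: 1.001
gripper_force: 0.0
t: 11.68
tool_pos: [0.4904, -0.4004, 0.2036]
orientation: [3.138, 0.006, 1.953]
ft_force: [-0.0, 0.2, -0.0]
grip_width: 1.0
gripper_force: 0.0
t 11.68 pos [ 0.4904 -0.4004  0.2036] ydir 21.9 shift cm [40.92 11.76  3.14] F [-0.   0.2 -0. ] T [-0.   -0.01 -0.02] grip 1.0 0.0
crock_lid [(0.88, [0.475, 0.137, -0.0], [196, 238]), (0.76, [0.482, -0.404, 0.005], [391, 257]), (0.16, [0.679, -0.367, -0.001], [385, 225])]
box_knob [(0.96, [0.448, 0.024, 0.079], [228, 221])]
box_hinge [(0.85, [0.474, -0.042, 0.065], [255, 223])]
sugar_box [(0.79, [0.456, -0.003, -0.004], [240, 248]), (0.27, [0.484, -0.4, 0.002], [390, 257])]
crock_lid [(0.86, [0.477, 0.141, -0.007], [187, 237])]
box_knob [(0.97, [0.438, 0.281, 0.083], [129, 246]), (0.69, [0.448, 0.029, 0.073], [223, 244])]
box_hinge [(0.65, [0.492, 0.329, 0.063], [115, 227]), (0.56, [0.472, -0.041, 0.062], [249, 236])]
sugar_box [(0.75, [0.462, 0.303, 0.0], [130, 241]), (0.66, [0.459, -0.003, 0.001], [237, 244])]
```

View pics/side3.png

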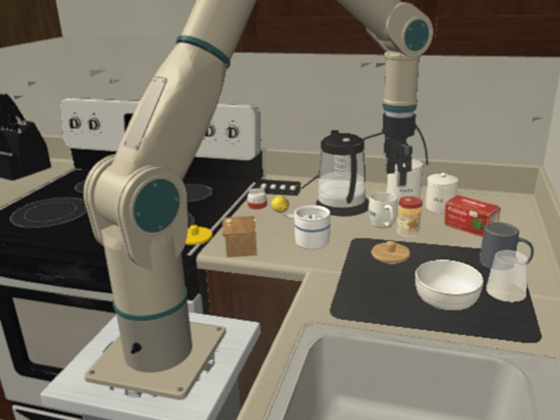

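The wooden lid lies knob up on the mat at (391,252), and the box is undisturbed at (240,236). Moving above the box knob now.

```bash
python3 -m creep '{"plan": [[[4,1.2,0,0,1],[10,2.9,0,0,1],[16,4.7,0,0,1],[22,6.4,0,0,1],[28,8.2,0,0,1],[34,9.9,0,0,1],[39,11.4,2,0,1],[40.6,11.9,3,0,1]]]}'; python3 -m creep '{"plan": [[[0,0,0,0,1],[0,0,0,0,1]]]}'; python3 go.py 0.4497 0.0204 0.074
```

```text
t: 13.18
tool_pos: [0.4468, 0.0257, 0.1679]
orientation: [-3.14, -0.002, 1.959]
ft_force: [0.3, -0.6, 0.4]
grip_width: 1.001
gripper_force: 0.0
t: 13.42
tool_pos: [0.4485, 0.0202, 0.1691]
orientation: [3.141, 0.001, 1.951]
ft_force: [-0.5, -0.1, 0.0]
grip_width: 0.998
gripper_force: 0.0
t 13.43 pos [0.4485 0.0202 0.1691] ydir 21.8 shift cm [-0.02  0.12  9.51] F [-0.5 -0.1  0. ] T [-0.01  0.01 -0.  ] grip 0.998 0.0
```

```bash
python3 -m creep '{"plan": [[[0,0.1,3,0,1],[0,0.1,5.5,0,0.7],[0,0.1,7.5,0,0.45],[0,0.1,8.5,0,0.35],[0,0.1,9.2,0,0.35],[0,0.1,9.5,0,0.35],[0,0.1,9.5,0,0.35]]]}'; python3 go.py 0.4497 0.0204 0.074
python3 - <<'E'
from h import *
for n in ("side","top"):
    f=manip.grab_frame(n); im=f["image"]
    for q in ("box_knob","box_hinge","sugar_box"):print(n,q,find(f,n,q))
    c=im[190:265,190:290] if n=="side" else im[195:285,180:290]
    cv2.imwrite(f"pics/{n}4.png",cv2.resize(c[:,:,::-1],None,fx=6,fy=6,interpolation=cv2.INTER_CUBIC))
E
```

```text
t: 14.3
tool_pos: [0.449, 0.0225, 0.0741]
orientation: [3.141, 0.0, 1.953]
ft_force: [-0.0, -0.1, -1.3]
grip_width: 0.349
gripper_force: 0.0
t 14.3 pos [0.449  0.0225 0.0741] ydir 21.9 shift cm [-0.22 -0.02  0.01] F [-0.  -0.1 -1.3] T [-0.   -0.02  0.  ] grip 0.349 0.0
side box_knob [(0.65, [0.448, 0.028, 0.076], [227, 222])]
side box_hinge [(0.65, [0.474, -0.042, 0.063], [255, 225])]
side sugar_box [(0.74, [0.664, -0.123, -0.002], [302, 220]), (0.58, [0.457, -0.003, -0.004], [240, 248])]
top box_knob [(0.93, [0.452, 0.023, 0.075], [225, 243])]
top box_hinge [(0.67, [0.471, -0.04, 0.06], [249, 237]), (0.59, [0.491, 0.332, 0.063], [114, 227])]
top sugar_box [(0.98, [0.46, -0.0, 0.0], [236, 243]), (0.59, [0.462, 0.303, -0.001], [130, 241])]
```

View pics/side4.png

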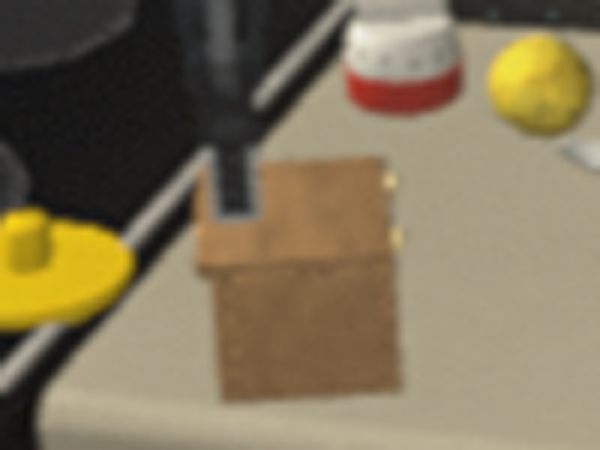

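The crop shows the near finger at (237,185) in front of the knob, clear of the lid, with the box closed and in place. I'll nudge 2 mm toward the hinge and close.

```bash
python3 -m creep '{"plan": [[[-0.2,0,0,0,0.35],[-0.2,0,0,0,0.28],[-0.2,0,0,0,0.24],[-0.2,0,0,0,0.22],[-0.2,0,0,0,0.22]]]}'; python3 -m creep '{"plan": [[[0,0,0,0,0.2],[0,0,0,0,0.2],[0,0,0,0,0.18],[0,0,0,0,0.18]]]}'; python3 go.py 0.45 0.02 0.074
```

```text
t: 15.32
tool_pos: [0.4495, 0.0208, 0.0738]
orientation: [-3.142, -0.0, 1.953]
ft_force: [0.0, 0.4, 0.1]
grip_width: 0.22
gripper_force: 0.0
t: 15.82
tool_pos: [0.4495, 0.0208, 0.0738]
orientation: [-3.142, -0.0, 1.953]
ft_force: [0.6, -0.8, 1.8]
grip_width: 0.187
gripper_force: 19.1
t 15.82 pos [0.4495 0.0208 0.0738] ydir 21.9 shift cm [-0.09  0.02 -0.02] F [ 0.6 -0.8  1.8] T [-0.06  0.12  0.01] grip 0.187 19.102409183979034
```

A commanded opening of 0.18 gives a gentle 19 N grip, which lets the knob turn between the pads. Now I follow the arc in small steps.

```bash
python3 -m creep '{"plan": [[[-0.07,0,-0.3,0,0.18],[-0.16,0,-0.61,0,0.18],[-0.26,0,-0.9,0,0.18],[-0.37,0,-1.19,0,0.18],[-0.37,0,-1.19,0,0.18]]]}'; python3 go.py 0.45 0.02 0.074
python3 - <<'E'
from h import *
for n in ("side","top"):
    f=manip.grab_frame(n); im=f["image"]
    for q in ("box_knob","box_hinge","sugar_box"):print(n,q,find(f,n,q))
    c=im[190:265,190:290]
    if n=="side": cv2.imwrite(f"pics/{n}5.png",cv2.resize(c[:,:,::-1],None,fx=6,fy=6,interpolation=cv2.INTER_CUBIC))
E
```

```text
t: 16.45
tool_pos: [0.451, 0.0171, 0.0859]
orientation: [3.141, 0.0, 1.953]
ft_force: [-0.6, -0.9, -2.3]
grip_width: 0.186
gripper_force: 18.8
t 16.45 pos [0.451  0.0171 0.0859] ydir 21.9 shift cm [0.31 0.02 1.19] F [-0.6 -0.9 -2.3] T [-0.1  -0.01 -0.04] grip 0.186 18.82979393005371
side box_knob [(0.77, [0.446, 0.022, 0.087], [228, 218])]
side box_hinge [(0.8, [0.473, -0.043, 0.063], [255, 225])]
side sugar_box [(0.96, [0.458, -0.002, -0.006], [240, 248])]
top box_knob [(0.79, [0.438, 0.28, 0.081], [130, 246]), (0.75, [0.45, 0.024, 0.087], [224, 243])]
top box_hinge [(0.88, [0.492, 0.329, 0.062], [115, 227]), (0.77, [0.472, -0.042, 0.06], [250, 237])]
top sugar_box [(0.7, [0.463, 0.303, 0.001], [130, 240]), (0.69, [0.458, -0.0, -0.0], [236, 244])]
```

View pics/side5.png

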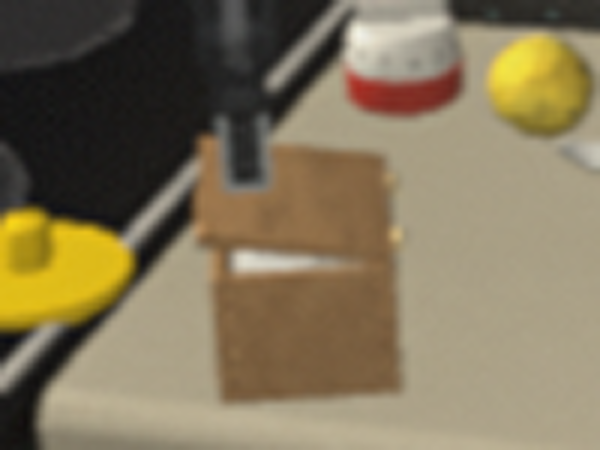

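The lid has opened about 10° (white gap at (290,262)) and the box has not moved. Continuing to about 30°.

```bash
python3 -m creep '{"plan": [[[-0.13,0,-0.29,0,0.18],[-0.26,0,-0.57,0,0.18],[-0.41,0,-0.85,0,0.18],[-0.56,0,-1.11,0,0.18],[-0.74,0,-1.38,0,0.18],[-0.92,0,-1.63,0,0.18],[-1.12,0,-1.88,0,0.18],[-1.32,0,-2.11,0,0.18]]]}'; python3 -m creep '{"plan": [[[0,0,0,0,0.18]]]}'; python3 go.py 0.45 0.02 0.074
python3 - <<'E'
from h import *
for n in ("side","top"):
    f=manip.grab_frame(n); im=f["image"]
    for q in ("box_knob","box_hinge","sugar_box"):print(n,q,find(f,n,q))
E
```

```text
t: 17.85
tool_pos: [0.4555, 0.0051, 0.1069]
orientation: [-3.141, -0.0, 1.953]
ft_force: [-0.8, -0.7, -2.7]
grip_width: 0.187
gripper_force: 18.6
t: 17.98
tool_pos: [0.4555, 0.0051, 0.1069]
orientation: [-3.141, -0.0, 1.953]
ft_force: [-1.5, -0.5, -2.1]
grip_width: 0.184
gripper_force: 18.7
t 17.98 pos [0.4555 0.0051 0.1069] ydir 21.9 shift cm [1.59 0.05 3.29] F [-1.5 -0.5 -2.1] T [-0.04  0.34  0.03] grip 0.184 18.65103542804718
side box_knob [(0.91, [0.453, 0.008, 0.109], [233, 210])]
side box_hinge [(0.65, [0.477, -0.041, 0.062], [255, 224]), (0.28, [0.675, -0.367, -0.002], [385, 226])]
side sugar_box [(0.88, [0.457, -0.0, -0.005], [239, 248])]
top box_knob [(0.83, [0.459, 0.008, 0.109], [230, 239]), (0.24, [0.649, -0.43, -0.002], [384, 182])]
top box_hinge [(0.94, [0.468, -0.04, 0.062], [249, 238]), (0.77, [0.49, 0.329, 0.061], [115, 228])]
top sugar_box [(0.82, [0.463, 0.3, -0.002], [131, 240]), (0.7, [0.676, -0.363, -0.004], [361, 173]), (0.62, [0.457, -0.0, 0.001], [236, 244])]
```

Knob and hinge positions give about 29.4° with no sign of the box moving. Continuing to 50°.

```bash
python3 -m creep '{"plan": [[[-0.21,0,-0.23,0,0.18],[-0.44,0,-0.45,0,0.18],[-0.67,0,-0.65,0,0.18],[-0.91,0,-0.85,0,0.18],[-1.16,0,-1.04,0,0.18],[-1.42,0,-1.21,0,0.18],[-1.69,0,-1.38,0,0.18],[-1.96,0,-1.53,0,0.18]]]}'; python3 -m creep '{"plan": [[[0,0,0,0,0.18],[0,0,0,0,0.18]]]}'; python3 go.py 0.45 0.02 0.074
python3 - <<'E'
from h import *
for n in ("side","top"):
    f=manip.grab_frame(n); im=f["image"]
    for q in ("box_knob","box_hinge","sugar_box","crock","crock_lid"):print(n,q,find(f,n,q))
    c=im[170:265,190:317]
    if n=="side": cv2.imwrite(f"pics/{n}6.png",cv2.resize(c[:,:,::-1],None,fx=6,fy=6,interpolation=cv2.INTER_CUBIC))
E
```

```text
t: 19.38
tool_pos: [0.463, -0.0132, 0.1222]
orientation: [-3.141, -0.0, 1.953]
ft_force: [-3.3, 0.1, -2.0]
grip_width: 0.188
gripper_force: 18.5
t: 19.62
tool_pos: [0.463, -0.0132, 0.1221]
orientation: [-3.141, -0.0, 1.953]
ft_force: [-3.9, -0.6, -0.3]
grip_width: 0.182
gripper_force: 18.5
t 19.62 pos [ 0.463  -0.0132  0.1221] ydir 21.9 shift cm [3.56 0.03 4.81] F [-3.9 -0.6 -0.3] T [-0.06  0.79 -0.04] grip 0.182 18.54707568883896
side box_knob [(0.75, [0.458, -0.007, 0.127], [239, 204])]
side box_hinge [(0.73, [0.476, -0.043, 0.064], [256, 224]), (0.4, [0.65, -0.433, -0.006], [407, 233])]
side sugar_box [(0.86, [0.456, -0.001, -0.005], [240, 248])]
side crock []
side crock_lid [(0.64, [0.483, -0.4, 0.004], [390, 257]), (0.59, [0.475, 0.135, -0.0], [196, 238])]
top box_knob [(0.7, [0.438, 0.277, 0.081], [131, 246]), (0.69, [0.462, -0.006, 0.122], [235, 237]), (0.55, [0.485, -0.398, 0.003], [375, 237])]
top box_hinge [(0.93, [0.492, 0.33, 0.065], [115, 227]), (0.71, [0.471, -0.039, 0.061], [248, 237])]
top sugar_box [(0.94, [0.46, -0.004, -0.0], [237, 243]), (0.94, [0.462, 0.304, -0.0], [130, 241])]
top crock [(0.69, [0.531, -0.183, -0.002], [300, 220])]
top crock_lid [(0.86, [0.486, -0.399, 0.003], [375, 237]), (0.23, [0.459, -0.002, -0.002], [236, 244])]
```

View pics/side6.png

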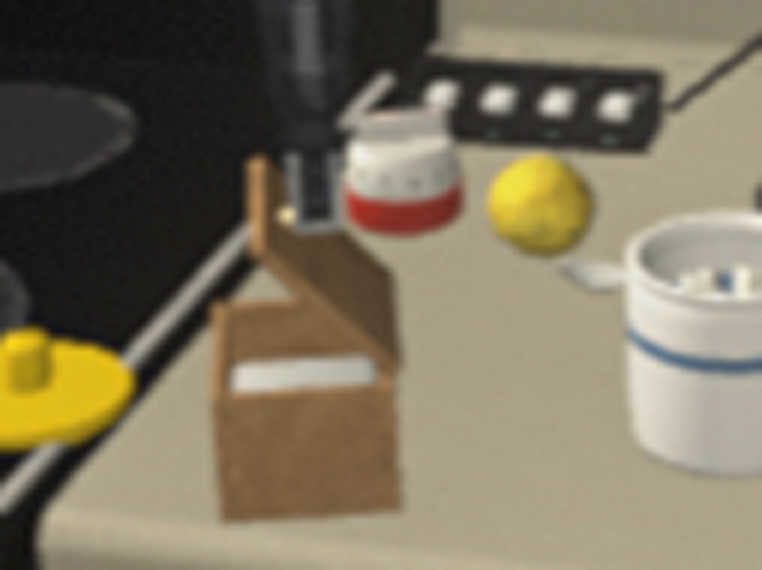

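The lid stands open at about 45–50°, held at the knob at (290,213) with the near finger at (315,190). The box and crock are in place. To check the angle, I project the lid's front corners at several angles into this crop.

```bash
python3 - <<'E'
from h import *
f=manip.grab_frame("side")
c=f["image"][195:240,222:267]
Rb=R.from_euler('z',np.radians(-68.2)); B=np.array([.4575,-.003,0])
def pts(th):
    L=np.array([(-.088,-.051,.006),(-.088,-.051,-.002),(-.088,.051,.006),(-.088,.051,-.002),(-.07,0,.021)])
    L=R.from_euler('y',th).apply(L)+[.043,0,.065]; return Rb.apply(L)+B
for d in (0,43,46,49,52,55): print(d,((proj(f,pts(np.radians(d)))-[190,170]+.5)*6).round(0).tolist())
P=Rb.apply([(-.04,-.05,0),(.04,-.05,0),(.04,-.05,.063),(-.04,.05,.063)])+B; print("box",((proj(f,P)-[190,170]+.5)*6).round(0).tolist())
print(manip.get_obs()["ft_force"])
E
```

```text
0 [[194.0, 378.0], [195.0, 395.0], [194.0, 279.0], [195.0, 295.0], [232.0, 293.0]]
43 [[250.0, 249.0], [238.0, 263.0], [247.0, 157.0], [235.0, 170.0], [302.0, 201.0]]
46 [[257.0, 242.0], [245.0, 255.0], [254.0, 150.0], [242.0, 162.0], [310.0, 197.0]]
49 [[266.0, 235.0], [252.0, 247.0], [262.0, 144.0], [249.0, 155.0], [317.0, 193.0]]
52 [[274.0, 229.0], [260.0, 240.0], [270.0, 138.0], [256.0, 149.0], [325.0, 189.0]]
55 [[283.0, 223.0], [268.0, 234.0], [278.0, 132.0], [264.0, 142.0], [333.0, 186.0]]
box [[217.0, 522.0], [400.0, 508.0], [393.0, 380.0], [206.0, 295.0]]
[-3.51559356 -0.469542   -0.89268177]
```

Comparing corners gives about 47°, and the knob and hinge detections agree. I make a small final correction of about 2.5° and ease the sideways load slightly.

```bash
python3 -m creep '{"plan": [[[-0.14,-0.03,-0.08,0,0.18],[-0.27,-0.05,-0.15,0,0.18],[-0.27,-0.05,-0.15,0,0.18],[-0.27,-0.05,-0.15,0,0.18]]]}'
python3 - <<'E'
from h import *
for n in ("side","top"):
    f=manip.grab_frame(n); im=f["image"]
    for q in ("box_knob","box_hinge","sugar_box"):print(n,q,find(f,n,q))
    c=im[170:265,190:317]
    if n=="side": cv2.imwrite(f"pics/{n}7.png",cv2.resize(c[:,:,::-1],None,fx=6,fy=6,interpolation=cv2.INTER_CUBIC))
E
```

```text
t: 20.78
tool_pos: [0.464, -0.016, 0.1236]
orientation: [3.141, 0.0, 1.953]
ft_force: [-2.4, -0.9, -3.0]
grip_width: 0.184
gripper_force: 18.4
side box_knob [(0.7, [0.461, -0.01, 0.126], [240, 204]), (0.55, [0.677, -0.366, -0.003], [384, 226])]
side box_hinge [(0.58, [0.473, -0.042, 0.064], [255, 224])]
side sugar_box [(0.59, [0.455, -0.002, -0.004], [240, 248])]
top box_knob [(0.95, [0.438, 0.282, 0.081], [129, 246]), (0.59, [0.461, -0.008, 0.124], [235, 237])]
top box_hinge [(0.85, [0.492, 0.331, 0.063], [114, 227]), (0.47, [0.468, -0.041, 0.061], [249, 238])]
top sugar_box [(0.91, [0.462, 0.304, 0.001], [130, 241]), (0.85, [0.458, -0.003, -0.001], [237, 244])]
```

View pics/side7.png

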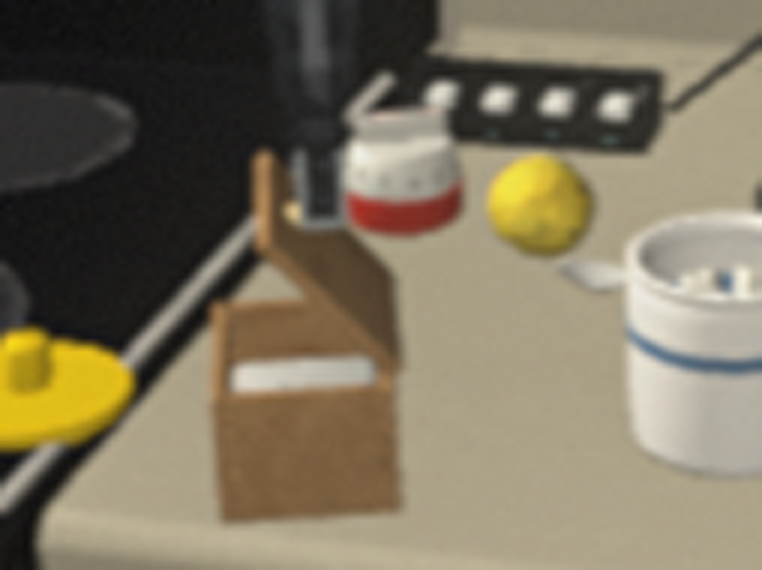

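The lid now reads about 49–50°: its front edge has moved to x≈254 and the knob/hinge geometry gives 49.4°. The grip is steady, and the box and crock are in place, so I hand in.

```bash
python3 -c "
from rig import manip
print(manip.job_done())"
```

```text
the job is handed in; nothing more can be done
None
```

I set the crock's wooden lid knob up on the drying mat and opened the sugar-box lid to about 50° (measured 49–50°); the arm is still holding it, the box and crock stand where they were, and the job is handed in.

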